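# Lock a bayonet stamp into the tag press and print one swing tag

## Task

Take the red-topped stamp from the wooden rack and fit it in the socket of the marking press: push it down against the spring washer and give it a quarter turn clockwise to its stop, so that it is locked. Then, with the stamp locked, press its handle straight down until the crosshead is on its stops, hold it there for about a second to print the card tag, let the spring lift it right back up and let go. Leave the other two stamps in the rack and do not disturb the rest of the bench.

Things in the scene. Friction and masses are not known exactly. Their poses are not given: they have to be found in the camera images.
- stamp_red: The stamp to use, 101 mm tall, about 0.2 kg, red strip on top. Origin on its axis, in the underside of its steel flange (56 mm across, 5 mm thick); z up, x along the handle bar. In the rack it hangs loose by its flange, the bar within about 25 degrees of the rack's long side. Blue and yellow stamps are alike.
- red_grip (a point): Middle of the red stamp's handle bar, the place to grip: dark wood, flat-sided, 58 mm long (stamp x), 16 mm thick (y), 26 mm high: 25 to 51 mm above the stamp's origin. Under it a brass neck 22 mm across, then the flange.
- red_lug (a point): Outer end of one of the red stamp's two bayonet lugs, on +x and -x of the shank right under the ends of the handle bar (white lines on the flange show them). They end 21 mm from the axis, are 8 mm wide and reach from 8 to 14 mm below the stamp's origin. A half turn looks and works the same.
- red_face (a point): Middle of the red stamp's black printing face, 23 mm across, 50 mm below the stamp's origin. The steel shank is 28 mm across from the flange to 36 mm below it, then tapers to the face.
- stamp_blue: Bystander: the same stamp with a blue strip, in the rack; same origin and axes.
- stamp_yellow: Bystander: the same stamp with a yellow strip, in the rack; same origin and axes.
- rack: Fixed pale wooden rack for the stamps, 90 mm (its x) by 260 mm (its y) and 56 mm tall, origin at the centre of its underside. Three holes of 46 mm, 82 mm apart along y; the flanges rest on its top. Which stamp is in which hole varies.
- socket (a point): Bayonet socket in the press's crosshead, open to above. Origin on its axis in the face of its steel plate, 92 mm above the table with the crosshead up; z up; moves with the crosshead. Plate 6 mm thick, bore 30.5 mm across. A locked stamp stands with its origin 2 mm above the plate, its bar along the socket's y.
- notch (a point): Outer end of one of the two notches in the plate (socket +x and -x, white dots), 12 mm wide, 22.5 mm from the axis: the lugs go down through them. Below the plate a stamp turns a quarter turn clockwise seen from above, to its stops; the other way it is blocked.
- washer_top (a point): Centre of the top of the sprung washer around the bore, 47 to 56 mm across, 4 mm proud of the plate. A stamp's flange lands on it with the lugs still in the notches. Pushed down 2 mm more (about 3 N) the lugs are below the plate; 4 mm (about 5 N) and the flange meets the plate. Let go, it holds the lugs up against the plate by friction.
- lock_mark (a point): Red dot on the plate, one of two (socket +y and -y): the handle bar points at these when the stamp is locked at its stop.
- ram (a joint): Travel of the crosshead down its pillars, m: 0 = up (as it starts), 0.013 = on its stops. Springs hold it up: with a stamp fitted it begins to sink at about 7 to 8 N of push and takes about 16 N at the stops; let go, it rises by itself. A locked stamp held down on the plate meets the card at about 0.010; the last 3 mm press the card on its rubber bed.
- press: Fixed hand marking press on the table: dark green-grey base plate 150 mm (its x) by 220 mm (its y), 18 mm thick, two steel pillars 18 mm thick and 104 mm high at 78 mm on either side along y, brass-bushed dark crosshead between them. Origin at the centre of its underside.
- card: Stack of card swing tags, 50 by 80 mm, in the nest of the press right below the socket; origin at the centre of its upper face, 32 mm above the table.
- mug: Bystander: white mug, 82 mm across, 98 mm tall, origin at the centre of its underside.
- dye: Bystander: brown dye bottle, 62 mm across, 150 mm tall, origin at the centre of its underside.
- mallet: Bystander: mallet lying down, 300 mm long and 53 mm thick; origin on the table side, in the handle 130 mm from its end.
- awl: Bystander: small awl lying down, 140 mm long.
- wax_tin: Bystander: flat brass tin, 72 mm across, 30 mm tall.
- tag_box: Bystander: open cardboard box of tags, 75 by 105 mm, 45 mm tall.

How it is judged (in metres and radians):
On the way, in this order (a step that is already met when the one before it is completed fails the run):
1. the red stamp is locked in the socket: pushed in, and turned a quarter turn to within 9 degrees of its stop (horizontal distance between stamp_red and socket below 0.004 m and z of stamp_red in the frame of socket between -0.003 and 0.0034 m and angle between the x axis of stamp_red and the y axis of socket, either way round below 0.16 rad and angle between the z axis of stamp_red and the z axis of socket, either way round below 0.05 rad), for 0.1 s.
2. the crosshead is pressed down onto its stops (travel over 11.5 mm) with the locked stamp's face on the card at over 2.5 N, for 0.5 s (all of step 1 and value of joint ram above 0.0115 m and contact force between stamp_red and card above 2.5 N), for 0.5 s.
At the end, for the whole second after the job is handed in: The red stamp sits locked in the socket (within 4 mm of its axis, upright, flange no more than 3.4 mm above the plate, handle bar within 9 degrees of the socket's y), at rest and released, with the crosshead back up (travel under 2 mm); the other two stamps are still in the rack (all of step 1 and value of joint ram below 0.002 m and linear speed of stamp_red below 0.02 m/s and z of each of stamp_blue, stamp_yellow in the frame of rack above 0.05 m); the robot touches nothing.
It fails at once if the printing face touches the card before the stamp is locked or while it is twisted (contact force between stamp_red and card above 1 N and angle between the x axis of stamp_red and the y axis of socket, either way round above 0.22 rad).
It fails at once if another stamp is moved by more than 20 mm (distance of any of stamp_blue, stamp_yellow from where it was at the start of the episode above 0.02 m).
It fails at once if something else on the bench is moved by more than 30 mm (distance of any of mug, dye, mallet, awl, wax_tin, tag_box from where it was at the start of the episode above 0.03 m).
It also fails if it takes over 48 s, if anything falls off the work surface, if the arm or the gripper's body presses on something with over 40 N, if the wrist force passes 120 N, or if a joint passes its speed limit or range.

## Robot

A 6-joint arm with a two-finger parallel gripper is mounted at the origin on the work surface. World frame = base frame: x ahead of the robot, y to its left, z up, the work surface at z = 0. Lengths are in m, angles in degrees, forces in N, time in s.
With the tool pointing down it reaches from about 0.375 to 0.9 m from the base axis. Payload 3.1 kg.
Tool frame: the origin (TCP) lies on the centre line of the jaws, within the pads' length; the fingertips stand 8 mm ahead of it and the grasp point (between the pads) lies 11 mm behind it; y points along the fingers, x is the direction in which the jaws open and shut, and the axes are right-handed (so a half turn about y gives the same grasp; the last joint's range is limited). The gripper opens to 87 mm and grips with 3 to 60 N. Pads are 19 mm wide; open, the fingers measure 117 mm over their backs; the gripper's body (75 mm by 190 mm) begins 51 mm behind the grasp point.
Start: joints at [-75.888, 30.224, 82.088, -0, 67.689, -10.227], TCP at [0.258, -0.569, 0.231] pointing down, gripper open.
Joint ranges: [-176.69, 176.69], [-43.24, 126.21], [12.49, 139.97], [-82, 262], [0, 151.66], [-163.58, 163.58]. Speed limits (degrees/s): [159.86, 159.86, 180, 180, 180, 180].

## Interface

Orientations are given as a 3x3 rotation matrix whose columns are the frame's x, y, z axes.
In Python, from rig import read_state, imaging, job, spotter gives the robot as it stands.
- The arm moves only by the tool apply_moves, never from a script. Its argument "steps" is a list of rows, each an object of numbers: "x", "y", "z": the shift along the world's x, y, z in mm; "spin": the turn about the world's z in rad. In form: [{"x": .., "y": .., "z": .., "spin": ..}, ...]. A call has 1 to 12 rows; each row shifts and turns the pose as measured when the row begins; what a row does not reach is not made up. A row lasts 1/10 s, in which the tool goes at most 50 mm and 8.59 degrees, less where a joint would pass 70% of its speed; a pose out of reach is approached as far as the arm can. A call is refused whole if a number of a shift passes 50 or a number of a turn 0.15, either way. A call with a gripper value outside its range is refused whole. "grip" is the finger opening in mm, from 0 to 87, set as the call begins (left out, the last holds). The fingers move at their own pace and stop on an object; the grip force is fixed at half the most. Time passes only in rows, so rows that do not move let the fingers close. It gives the time, the measured TCP pose, the force and the opening at its end, in the units of the state.
- read_state(): the state, without advancing time (a new reading comes with each control period).
- imaging.capture(name): name is "side" or "top"; returns the picture (400x640x3 uint8, red, green, blue); there is no depth.
- imaging.camera_params(name): a dict with "fov_y" (degrees; the focal length in pixels is half the picture's height over the tangent of half this angle, whatever the lens; pixels are square), "cx", "cy" (the principal point, pixels), "R" (3x3) and "t" (3): a world point X has camera coordinates R X + t. Camera axes: x right, y down, z forward; pixel columns grow to the right and rows downward; lengths in m; the calibration is good to about 2 mm. A picture is of the moment at which its call begins. camera_params takes no time and is no camera call.
- job.hand_in(): hands the job in, once; it reports no verdict.
Trained networks look in the newest picture that a camera, given by its name, has taken for a name from the list of things; names that differ only in an ending like _2 or _b are one class to them, and where a whole thing is asked for, a point or a joint stands for the part that bears it (a point fixed in the world has none). Each returns a list of dicts, best first, with "score" (0 to 1); they miss things now and then, are a little off and sometimes report something else, mostly with a low value. They report only what shows in the picture. A call takes as long as a camera call.
- spotter.cut_out(name, camera): "mask" (400x640 bool, what is visible of it) and "rect" ([left, top, width, height] in pixels, round what is visible of it).
The state is a dict: "time_s": time; "joint_positions": joint angles; "qvel": joint speeds; "tau": joint torques, N m; "position": TCP position; "tcp_rot": TCP orientation; "force": force on the tool from outside, world axes, zero at the start; "moment": the same for the moment, N m; "opening": opening from 0.0 (shut) to 1.0 (fully open).
Only numpy, scipy, OpenCV 4.12 (cv2) and the standard library are available. Lean on these libraries where they do the work, as an engineer would, in place of code of your own. Each camera call takes 0.05 s, during which the arm holds its last target.

## Working session

There is one attempt and no reset: what is moved stays moved. The work goes in short steps, Python scripts to look and compute and a tool call to move; the robot and the scene stay as the last step left them, time stands still between calls to the robot, and variables do not carry over. Pictures are saved under pics/ and viewed, and the job is handed in when it is done.

Besides the shell and the picture viewer there is one more tool, called after "Request:" as a command line: name --argument value ..., lists and objects as JSON in quotes. apply_moves: Moves the arm, as the interface text tells. Its arguments: {"type":"object","properties":{"steps":{"type":"array"},"grip":{"type":"number"}},"required":["steps"]}

```bash
mkdir -p pics; ls; python3 - <<'E'
from rig import read_state, imaging, job, spotter
import cv2,numpy as np
for n in ("side","top"):
    im=imaging.capture(n); cv2.imwrite(f"pics/{n}0.png",im[:,:,::-1])
    p=imaging.camera_params(n); print(n,p)
s=read_state(); print(s)
E
```

```text
pics
side {'fov_y': 52.875208782287714, 'cx': 317.88561991322234, 'cy': 195.00938527689053, 'R': array([[-0.83061288, -0.55664344, -0.01517654],
       [-0.3967528 ,  0.61071101, -0.68528773],
       [ 0.3907294 , -0.56318748, -0.72811427]]), 't': array([0.50351323, 0.31460933, 1.10375115])}
top {'fov_y': 55.749230474388995, 'cx': 322.3409272946449, 'cy': 197.8159551126893, 'R': array([[ 0.02550133, -0.99949606, -0.01890269],
       [-0.99329843, -0.02320186, -0.11322498],
       [ 0.11272935,  0.0216634 , -0.99338955]]), 't': array([-0.01248183,  0.6201935 ,  1.24143452])}
{'time_s': 0.1, 'joint_positions': array([-7.58887553e+01,  3.02748916e+01,  8.21509794e+01, -4.50317831e-04,
        6.76884768e+01, -1.02273073e+01]), 'qvel': array([-0.02334159, -0.16891635, -0.20187882,  0.14737789,  0.02639574,
        0.04805957]), 'tau': array([-6.93861966e-04, -4.40987921e+01, -1.77150196e+01,  6.35771616e-02,
        5.34599461e-02, -4.78286859e-05]), 'position': array([ 0.25744131, -0.56879381,  0.2296453 ]), 'tcp_rot': array([[ 4.12129752e-01, -4.93624782e-04,  9.11125032e-01],
       [-9.11123046e-01,  1.93374812e-03,  4.12129901e-01],
       [-1.96532385e-03, -9.99998008e-01,  3.47202217e-04]]), 'force': array([-0.12446736,  0.33446821, -0.59571483]), 'moment': array([-0.02482624, -0.00966516, -0.00318939]), 'opening': 1.003482328218357}
```

View pics/side0.png

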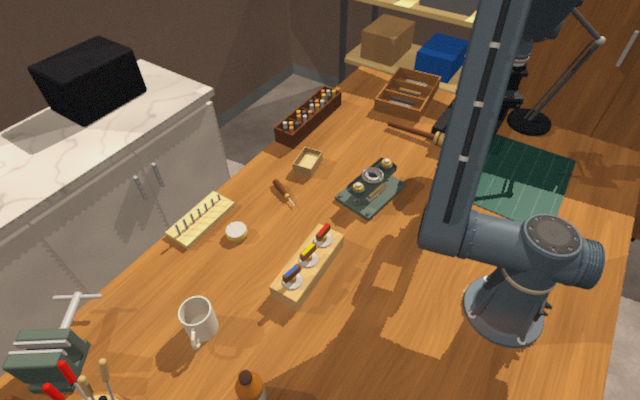

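View pics/top0.png

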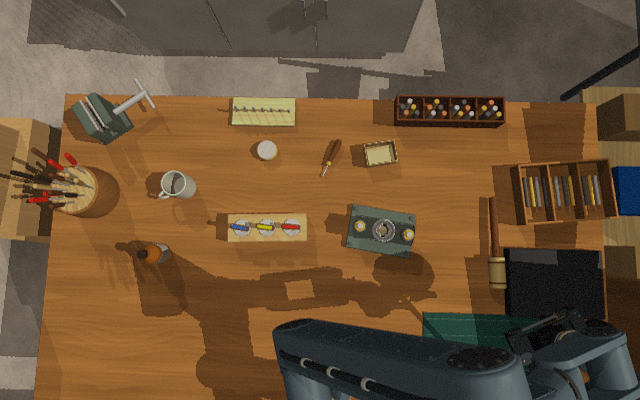

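The side view shows the rack near (308,265), with red in the right-hand hole at (322,236), and the press near (370,185). In the top view the red stamp is at (291,227) and the press socket is at (384,230).

```bash
python3 - <<'E'
from rig import read_state, imaging, job, spotter
import cv2,numpy as np
ims={}
for n in ("side","top"):
    ims[n]=imaging.capture(n); cv2.imwrite(f"pics/raw_{n}.png",ims[n][:,:,::-1])
for n in ("side","top"):
    for o in ("stamp_red","press","rack","socket","washer_top"):
        try:
            r=spotter.cut_out(o,n)
        except Exception as e: print(n,o,e); continue
        for k,d in enumerate(r[:2]):
            m=d["mask"]; ys,xs=np.nonzero(m)
            print(n,o,round(d["score"],2),d["rect"],m.sum(),xs.mean().round(2),ys.mean().round(2))
            if k==0: np.save(f"pics/m_{n}_{o}.npy",m)
a=cv2.resize(ims["side"][160:320,250:430],None,fx=4.4,fy=4.4*.8,interpolation=cv2.INTER_CUBIC)
def crop(n,x,y,w,h,f):
    c=cv2.resize(ims[n][y:y+h,x:x+w],None,fx=f,fy=f,interpolation=cv2.INTER_CUBIC); cv2.imwrite(f"pics/c_{n}_{x}_{y}.png",c[:,:,::-1])
crop("side",265,215,85,90,6); crop("side",325,145,90,80,7)
crop("top",220,205,95,45,8); crop("top",335,195,95,70,8)
print(read_state()["time_s"])
E
ls pics
```

```text
side stamp_red 0.75 [316.2, 222.9, 15.0, 23.2] 299 322.95 237.01
side press 0.69 [333.7, 155.6, 67.5, 64.0] 2317 370.53 189.5
side rack 0.68 [269.2, 223.4, 73.7, 86.6] 1967 305.18 272.55
side rack 0.16 [176.5, 295.4, 40.6, 54.9] 1398 197.6 320.3
side socket 0.68 [227.5, 221.2, 20.4, 21.2] 401 235.87 231.8
side socket 0.66 [342.1, 158.8, 52.1, 40.4] 968 371.14 178.89
side washer_top 0.86 [348.0, 158.0, 47.0, 40.4] 1033 370.73 178.83
top stamp_red 0.48 [280.5, 216.9, 15.7, 16.8] 209 291.34 226.46
top stamp_red 0.4 [158.9, 171.4, 37.9, 27.9] 832 176.79 184.71
top press 0.92 [345.8, 204.8, 72.3, 54.0] 2891 380.63 230.56
top rack 0.77 [224.7, 212.1, 83.5, 27.5] 1553 267.79 226.8
top rack 0.46 [160.7, 173.4, 36.5, 24.2] 752 177.25 184.3
top socket 0.72 [352.5, 213.3, 59.2, 31.3] 1198 383.39 229.58
top socket 0.54 [348.8, 205.5, 68.8, 54.0] 2798 380.98 230.34
top washer_top 0.88 [353.7, 213.5, 61.5, 27.4] 1175 383.09 229.26
0.7
c_side_265_215.png
c_side_325_145.png
c_top_220_205.png
c_top_335_195.png
m_side_press.npy
m_side_rack.npy
m_side_socket.npy
m_side_stamp_red.npy
m_side_washer_top.npy
m_top_press.npy
m_top_rack.npy
m_top_socket.npy
m_top_stamp_red.npy
m_top_washer_top.npy
raw_side.png
raw_top.png
side0.png
top0.png
```

View pics/c_side_265_215.png

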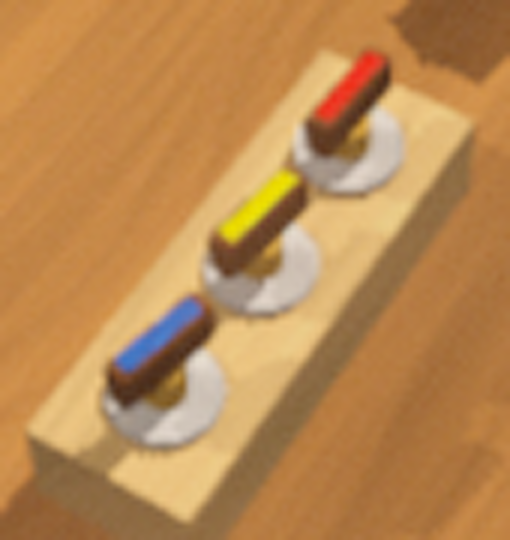

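View pics/c_side_325_145.png

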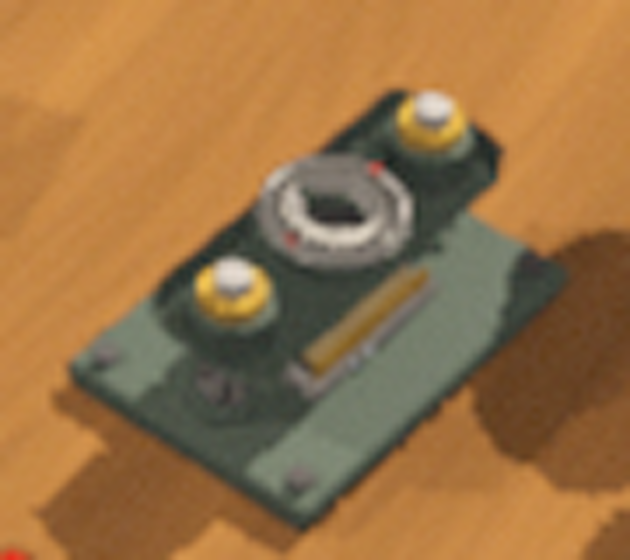

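View pics/c_top_220_205.png

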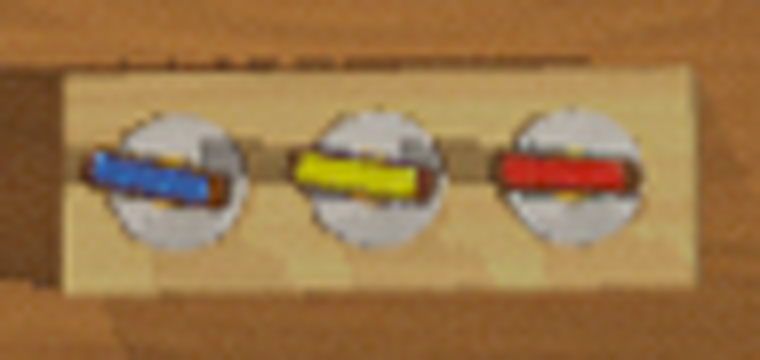

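View pics/c_top_335_195.png

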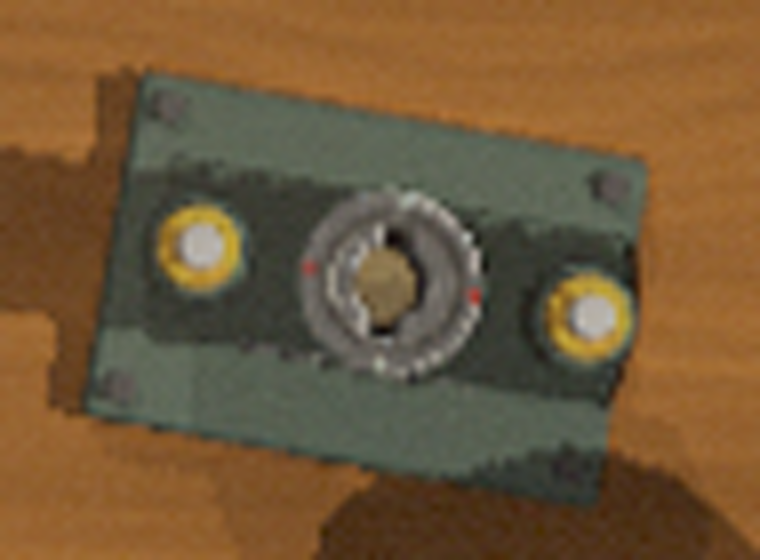

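```bash
cat > h.py <<'E'
import numpy as np,cv2
from rig import imaging
from scipy.optimize import least_squares
P={n:imaging.camera_params(n) for n in("side","top")}
def f(n): return 200/np.tan(np.radians(P[n]["fov_y"]/2))
def ray(n,uv):
    p=P[n]; d=np.array([(uv[0]-p["cx"])/f(n),(uv[1]-p["cy"])/f(n),1.]); return -p["R"].T@p["t"], p["R"].T@d
def atz(n,uv,z):
    c,d=ray(n,uv); return c+d*(z-c[2])/d[2]
def proj(n,X):
    p=P[n]; c=p["R"]@np.asarray(X)+p["t"]; return np.array([p["cx"]+f(n)*c[0]/c[2],p["cy"]+f(n)*c[1]/c[2]])
def tri(a,b):
    A=[];B=[]
    for n,uv in (("side",a),("top",b)):
        c,d=ray(n,uv); d/=np.linalg.norm(d); M=np.eye(3)-np.outer(d,d); A.append(M);B.append(M@c)
    X=np.linalg.lstsq(np.vstack(A),np.hstack(B),rcond=None)[0]
    return X,[proj("side",X)-a,proj("top",X)-b]
def wcen(w,x0,y0):
    ys,xs=np.mgrid[:w.shape[0],:w.shape[1]]; return np.array([(w*xs).sum()/w.sum()+x0,(w*ys).sum()/w.sum()+y0])
E
python3 - <<'E'
from h import *
im={n:cv2.imread(f"pics/raw_{n}.png")[:,:,::-1].astype(float) for n in("side","top")}
def red(n,x0,y0,x1,y1):
    c=im[n][y0:y1,x0:x1]; w=np.clip(c[...,0]-np.maximum(c[...,1],c[...,2])-60,0,60)
    w[(c[...,1]-c[...,2])>45]=0
    return w
# stamp
S=red("side",312,218,336,246);T=red("top",278,216,304,238)
cs=wcen(S,312,218);ct=wcen(T,278,216); print("strip",cs,ct,(S>0).sum(),(T>0).sum())
X,r=tri(cs,ct);print(X,r); print("at z.107",atz("side",cs,.107),atz("top",ct,.107))
for n,W,o in(("side",S,(312,218)),("top",T,(278,216))):
    ys,xs=np.nonzero(W>0); pts=np.array([atz(n,(x+o[0],y+o[1]),.107)[:2] for x,y in zip(xs,ys)])
    ww=W[ys,xs]; m=np.average(pts,axis=0,weights=ww); C=np.cov((pts-m).T,aweights=ww); v=np.linalg.eigh(C); print(n,"axis ang",np.degrees(np.arctan2(*v[1][::-1,1])), np.sqrt(v[0]))
# pillars: bright gray
def sil(n,x0,y0,x1,y1):
    c=im[n][y0:y1,x0:x1]; w=np.clip(c.min(2)-130,0,60); return wcen(w,x0,y0),(w>0).sum()
for nm,bs,bt in(("A",(353,181,364,188),(355,220,366,231)),("B",(382,157,391,165),(403,229,414,240))):
    a,na=sil("side",*bs);b,nb=sil("top",*bt); X,r=tri(a,b); print(nm,a,na,b,nb,X,r)
# red dots
D={}
for nm,bs,bt in(("A",(362,175,370,182),(371,225,377,232)),("B",(375,165,382,172),(391,228,398,236))):
    for n,b in(("side",bs),("top",bt)):
        c=im[n][b[1]:b[3],b[0]:b[2]]; w=np.clip(c[...,0]-c[...,1:].max(2)-15,0,200); D[nm,n]=wcen(w,b[0],b[1])
    X,r=tri(D[nm,"side"],D[nm,"top"]); print("dot",nm,D[nm,"side"],D[nm,"top"],X,r,atz("side",D[nm,"side"],.092),atz("top",D[nm,"top"],.092))
E
```

```text
strip [322.83745583 228.9971089 ] [290.01269297 226.17941681] 62 62
[0.519383   0.10123187 0.1038938 ] [array([-0.09355787, -0.01146869]), array([0.03843677, 0.07780773])]
at z.107 [0.51776008 0.10316645 0.107     ] [0.51951411 0.10103537 0.107     ]
side axis ang 88.74873154949145 [0.00339001 0.01427325]
top axis ang 88.38628609301624 [0.00311021 0.01353197]
A [357.90665111 183.64060677] 19 [359.84370478 225.29232996] 21 [ 0.52818917 -0.11978908  0.10032515] [array([0.04673723, 0.00384442]), array([-0.02070204, -0.04334295])]
B [386.49479167 159.66145833] 19 [408.8993007  234.12867133] 22 [ 0.504248   -0.27471766  0.09966171] [array([0.05797797, 0.00225177]), array([-0.02742144, -0.05715576])]
dot A [366.08196721 178.7704918 ] [373.2734375 228.015625 ] [ 0.52120018 -0.16339009  0.09026136] [array([0.11219727, 0.00792172]), array([-0.0503479 , -0.10563963])] [ 0.52076934 -0.16160061  0.092     ] [ 0.52080411 -0.1633552   0.092     ]
dot B [378.2112069 168.5387931] [393.7839196  231.53266332] [ 0.51124254 -0.22883292  0.09041048] [array([-0.02237346, -0.00119783]), array([0.01029862, 0.02162617])] [ 0.51049821 -0.22727564  0.092     ] [ 0.51126462 -0.22853283  0.092     ]
```

Everything agrees to within a calibration z bias of about 3 mm: strip at z 0.104, pillars 157 mm apart, dots at z 0.090. The stamp bar points at 88.5° and socket y at 81.2°. I'll move above the red stamp next.

Request:
apply_moves --steps '[{"x": 18, "y": 46, "z": 0, "spin": 0.1}, {"x": 18, "y": 46, "z": 0, "spin": 0.1}, {"x": 18, "y": 46, "z": 0, "spin": 0.1}, {"x": 18, "y": 46, "z": 0, "spin": 0.1}, {"x": 18, "y": 46, "z": 0, "spin": 0.1}, {"x": 18, "y": 46, "z": 0, "spin": 0.1}, {"x": 18, "y": 46, "z": 0, "spin": 0.1}, {"x": 18, "y": 46, "z": 0, "spin": 0.1}, {"x": 18, "y": 46, "z": 0, "spin": 0.1}, {"x": 18, "y": 46, "z": 0, "spin": 0.1}, {"x": 18, "y": 46, "z": 0, "spin": 0.1}, {"x": 18, "y": 46, "z": 0, "spin": 0.1}]' --grip 60

```text
time_s: 1.9
position: [0.4739, -0.0153, 0.2333]
tcp_rot: [[0.996, 0.017, -0.089], [0.089, -0.004, 0.996], [0.017, -1.0, -0.005]]
force: [0.2, 0.1, -0.5]
opening: 0.691
```

Request:
apply_moves --steps '[{"x": 20, "y": 45, "z": -10, "spin": -0.06}, {"x": 15, "y": 45, "z": -20, "spin": -0.04}, {"x": 10, "y": 25, "z": -15, "spin": -0.015}, {"x": 0, "y": 0, "z": 0, "spin": 0}, {"x": 0, "y": 0, "z": 0, "spin": 0}]'

```text
time_s: 2.4
position: [0.5215, 0.1058, 0.1904]
tcp_rot: [[0.999, 0.026, 0.019], [-0.019, -0.006, 1.0], [0.026, -1.0, -0.005]]
force: [-0.2, -0.5, -0.1]
opening: 0.686
```

```bash
cat > snap.py <<'E'
from rig import read_state, imaging
import cv2,sys,numpy as np
tag=sys.argv[1]
boxes={"side":tuple(map(int,sys.argv[2].split(","))),"top":tuple(map(int,sys.argv[3].split(",")))}
for n in("side","top"):
    im=imaging.capture(n); cv2.imwrite(f"pics/{tag}_{n}.png",im[:,:,::-1])
    x,y,w,h=boxes[n]; k=min(780/w,590/h); cv2.imwrite(f"pics/{tag}_{n}_z.png",cv2.resize(im[y:y+h,x:x+w,::-1],None,fx=k,fy=k,interpolation=cv2.INTER_CUBIC)); print(n,"scale",k)
s=read_state(); print(s["time_s"],s["position"],np.degrees(np.arctan2(s["tcp_rot"][1,0],s["tcp_rot"][0,0])),s["tcp_rot"][2].round(3),s["force"].round(2),s["joint_positions"].round(1),s["opening"])
E
python3 snap.py a 270,150,110,110 240,150,130,110
```

```text
side scale 5.363636363636363
top scale 5.363636363636363
2.5 [0.52148616 0.10477901 0.19086022] -1.2002519009307444 [ 0.026 -1.    -0.005] [-0.03 -0.7   0.66] [-0.5 25.7 98.8 -0.4 54.   0.9] 0.6885847211242566
```

View pics/a_side_z.png

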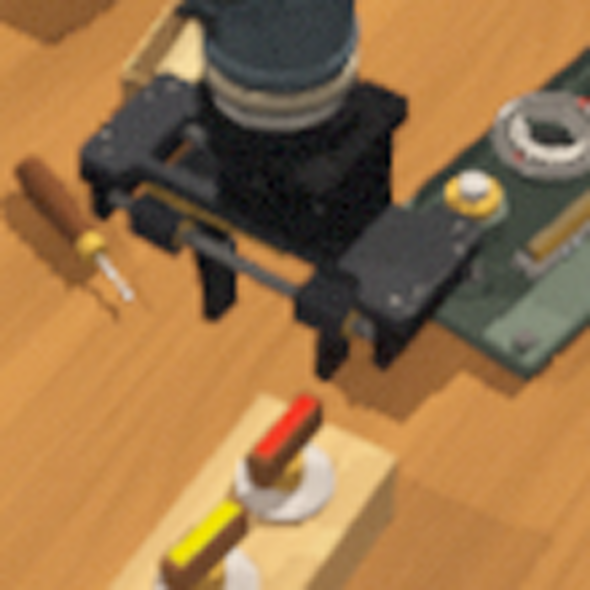

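View pics/a_top_z.png

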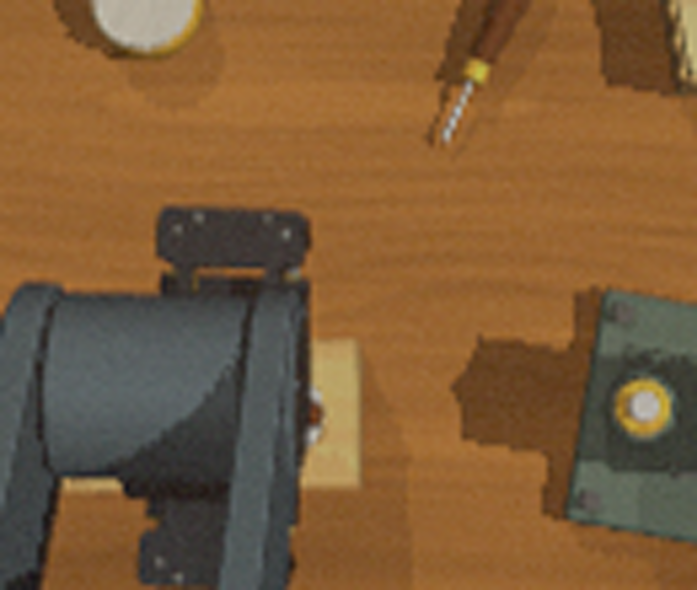

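```bash
python3 - <<'E'
from h import *
from rig import read_state
s=read_state();p=s["position"];R=s["tcp_rot"];o=s["opening"]*.087/2
for n,b in(("side",(290,180,60,60)),("top",(260,180,60,60))):
    im=cv2.imread(f"pics/a_{n}.png"); x0,y0,w,h=b;k=9
    c=cv2.resize(im[y0:y0+h,x0:x0+w],None,fx=k,fy=k,interpolation=cv2.INTER_CUBIC)
    for sg in(1,-1):
        for yy in(.008,-.03):
            q=[p+R@np.array([sg*a,yy,b2]) for a,b2 in((o,-.0095),(o,.0095),(o+.015,.0095),(o+.015,-.0095))]
            uv=np.array([(proj(n,X)-[x0,y0]+.5)*k for X in q]).astype(np.int32)
            cv2.polylines(c,[uv],True,(0,255,255) if yy>0 else (0,255,0),1)
    cv2.imwrite(f"pics/a_ov_{n}.png",c)
E
```

```text
(no output)
```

View pics/a_ov_side.png

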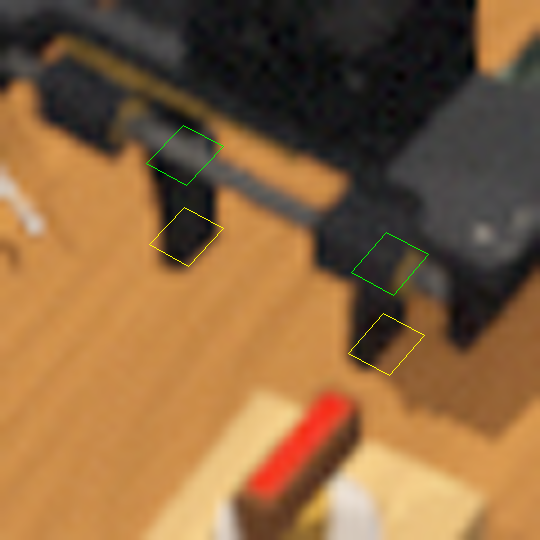

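The predicted finger outlines fall within about 1 px of the real fingers in the side view, with the red bar in line between them. I'll descend.

Request:
apply_moves --steps '[{"x": -1, "y": -1, "z": -25, "spin": 0}, {"x": -1, "y": -1, "z": -25, "spin": 0}, {"x": 0, "y": 0, "z": -20, "spin": 0}, {"x": 0, "y": 0, "z": -12, "spin": 0}, {"x": 0, "y": 0, "z": -6, "spin": 0}, {"x": 0, "y": 0, "z": 0, "spin": 0}]'

```text
time_s: 3.1
position: [0.5221, 0.0939, 0.1059]
tcp_rot: [[0.999, 0.037, 0.033], [-0.033, -0.008, 0.999], [0.037, -0.999, -0.007]]
force: [-0.4, 0.6, 1.2]
opening: 0.687
```

```bash
cat > st.py <<'E'
from rig import read_state
import numpy as np
s=read_state(); R=s["tcp_rot"]; print(round(s["time_s"],2),(s["position"]*1000).round(1),"yaw",np.degrees(np.arctan2(R[1,0],R[0,0])).round(2),"down",R[:,1].round(4),"F",s["force"].round(1),"q",s["joint_positions"].round(2),"qd",s["qvel"].round(1),s["opening"].round(3))
E
python3 st.py
```

```text
Traceback (most recent call last):
  File "st.py", line 3, in <module>
    s=read_state(); R=s["tcp_rot"]; print(round(s["time_s"],2),(s["position"]*1000).round(1),"yaw",np.degrees(np.arctan2(R[1,0],R[0,0])).round(2),"down",R[:,1].round(4),"F",s["force"].round(1),"q",s["joint_positions"].round(2),"qd",s["qvel"].round(1),s["opening"].round(3))
                                                                                                                                                                                                                                                           ^^^^^^^^^^^^^^^^^^
AttributeError: 'float' object has no attribute 'round'
```

Request:
apply_moves --steps '[{"x": -3, "y": 5, "z": 0, "spin": 0}]'

```text
time_s: 3.2
position: [0.5201, 0.0978, 0.1066]
tcp_rot: [[0.999, 0.039, 0.035], [-0.035, -0.008, 0.999], [0.039, -0.999, -0.007]]
force: [-0.5, 1.5, -0.3]
opening: 0.687
```

```bash
python3 st.py
```

```text
Traceback (most recent call last):
  File "st.py", line 3, in <module>
    s=read_state(); R=s["tcp_rot"]; print(round(s["time_s"],2),(s["position"]*1000).round(1),"yaw",np.degrees(np.arctan2(R[1,0],R[0,0])).round(2),"down",R[:,1].round(4),"F",s["force"].round(1),"q",s["joint_positions"].round(2),"qd",s["qvel"].round(1),s["opening"].round(3))
                                                                                                                                                                                                                                                           ^^^^^^^^^^^^^^^^^^
AttributeError: 'float' object has no attribute 'round'
```

Request:
apply_moves --steps '[{"x": 0, "y": 0, "z": 0, "spin": 0}]'

```text
time_s: 3.3
position: [0.5198, 0.0979, 0.1074]
tcp_rot: [[0.999, 0.039, 0.035], [-0.035, -0.008, 0.999], [0.039, -0.999, -0.007]]
force: [-0.2, -0.5, -0.6]
opening: 0.692
```

```bash
python3 st.py
```

```text
Traceback (most recent call last):
  File "st.py", line 3, in <module>
    s=read_state(); R=s["tcp_rot"]; print(round(s["time_s"],2),(s["position"]*1000).round(1),"yaw",np.degrees(np.arctan2(R[1,0],R[0,0])).round(2),"down",R[:,1].round(4),"F",s["force"].round(1),"q",s["joint_positions"].round(2),"qd",s["qvel"].round(1),s["opening"].round(3))
                                                                                                                                                                                                                                                           ^^^^^^^^^^^^^^^^^^
AttributeError: 'float' object has no attribute 'round'
```

Request:
apply_moves --steps '[{"x": 0, "y": 0, "z": 0, "spin": 0}]'

```text
time_s: 3.4
position: [0.5203, 0.098, 0.1082]
tcp_rot: [[0.999, 0.041, 0.035], [-0.035, -0.008, 0.999], [0.041, -0.999, -0.007]]
force: [0.2, 0.4, -0.1]
opening: 0.688
```

```bash
python3 st.py
```

```text
Traceback (most recent call last):
  File "st.py", line 3, in <module>
    s=read_state(); R=s["tcp_rot"]; print(round(s["time_s"],2),(s["position"]*1000).round(1),"yaw",np.degrees(np.arctan2(R[1,0],R[0,0])).round(2),"down",R[:,1].round(4),"F",s["force"].round(1),"q",s["joint_positions"].round(2),"qd",s["qvel"].round(1),s["opening"].round(3))
                                                                                                                                                                                                                                                           ^^^^^^^^^^^^^^^^^^
AttributeError: 'float' object has no attribute 'round'
```

```bash
sed -i 's/,s\["opening"\].round(3)/,round(s["opening"],3)/' st.py; python3 st.py
```

```text
3.4 [520.3  98.  108.2] yaw -2.01 down [ 0.041  -0.0082 -0.9991] F [ 0.2  0.4 -0.1] q [ -1.2   32.86 103.64  -0.64  41.14   1.29] qd [ 0.3 -0.7  0.2  0.2  0.4  0.2] 0.688
```

Request:
apply_moves --steps '[{"x": -1, "y": 3, "z": -18, "spin": 0}]'

```text
time_s: 3.5
position: [0.5218, 0.101, 0.0925]
tcp_rot: [[0.998, 0.048, 0.035], [-0.035, -0.008, 0.999], [0.048, -0.999, -0.007]]
force: [0.6, 0.0, -0.5]
opening: 0.691
```

```bash
python3 st.py
```

```text
3.5 [521.8 101.   92.5] yaw -2.0 down [ 0.0478 -0.0084 -0.9988] F [ 0.6  0.  -0.5] q [ -0.85  34.46 104.18  -0.7   38.61   1.7 ] qd [  3.6  19.1   7.3  -0.4 -25.8   4.2] 0.691
```

Request:
apply_moves --steps '[{"x": -2, "y": 0, "z": -6, "spin": 0.005}]'

```text
time_s: 3.6
position: [0.5193, 0.1013, 0.0861]
tcp_rot: [[0.998, 0.047, 0.029], [-0.029, -0.008, 1.0], [0.047, -0.999, -0.007]]
force: [0.1, -0.6, 0.6]
opening: 0.688
```

```bash
python3 st.py
```

```text
3.6 [519.3 101.3  86.1] yaw -1.67 down [ 0.0472 -0.0081 -0.9989] F [ 0.1 -0.6  0.6] q [ -0.83  35.02 104.69  -0.69  37.58   1.39] qd [-0.2  2.7  3.4 -0.1 -9.9 -3.4] 0.688
```

Request:
apply_moves --steps '[{"x": 0, "y": 0, "z": -2, "spin": 0}, {"x": 0, "y": 0, "z": -1, "spin": 0}, {"x": 0, "y": 0, "z": -1, "spin": 0}, {"x": 0, "y": 0, "z": -1, "spin": 0}]' --grip 0

```text
time_s: 4.0
position: [0.5196, 0.1014, 0.0817]
tcp_rot: [[0.998, 0.048, 0.028], [-0.028, -0.008, 1.0], [0.048, -0.999, -0.007]]
force: [0.4, -0.1, -0.7]
opening: 0.411
```

```bash
python3 st.py
```

```text
4.0 [519.6 101.4  81.7] yaw -1.61 down [ 0.0482 -0.0082 -0.9988] F [ 0.4 -0.1 -0.7] q [ -0.81  35.48 104.81  -0.71  36.94   1.36] qd [-0.1  0.9  0.1 -0.1 -1.4  0. ] 0.411
```

Request:
apply_moves --steps '[{"x": 0, "y": 0, "z": 0, "spin": 0}, {"x": 0, "y": 0, "z": 0, "spin": 0}, {"x": 0, "y": 0, "z": 0, "spin": 0}, {"x": 0, "y": 0, "z": 0, "spin": 0}, {"x": 0, "y": 0, "z": 0, "spin": 0}]'

```text
time_s: 4.5
position: [0.5198, 0.1014, 0.0819]
tcp_rot: [[0.998, 0.049, 0.029], [-0.028, -0.008, 1.0], [0.049, -0.999, -0.007]]
force: [0.6, 0.2, -0.5]
opening: 0.234
```

```bash
python3 st.py
```

```text
4.5 [519.8 101.4  81.9] yaw -1.62 down [ 0.0485 -0.0081 -0.9988] F [ 0.6  0.2 -0.5] q [ -0.82  35.46 104.8   -0.7   36.96   1.36] qd [-0.1  0.1 -0.1  0.  -0.   0. ] 0.234
```

Request:
apply_moves --steps '[{"x": 0, "y": 0, "z": 0, "spin": 0}, {"x": 0, "y": 0, "z": 0, "spin": 0}, {"x": 0, "y": 0, "z": 0, "spin": 0}]'

```text
time_s: 4.8
position: [0.5198, 0.1014, 0.0819]
tcp_rot: [[0.998, 0.048, 0.029], [-0.028, -0.008, 1.0], [0.049, -0.999, -0.007]]
force: [-0.4, -0.4, -0.3]
opening: 0.233
```

```bash
python3 st.py
```

```text
4.8 [519.8 101.4  81.9] yaw -1.62 down [ 0.0485 -0.0081 -0.9988] F [-0.4 -0.4 -0.3] q [ -0.82  35.46 104.8   -0.71  36.96   1.36] qd [ 0.1 -0.   0.1 -0.   0.1  0. ] 0.233
```

The opening is 20.4 mm instead of 16. The fingertips reach down to the 22 mm neck, so I'll open, rise 10 mm and regrip on the bar only.

Request:
apply_moves --steps '[{"x": 0, "y": 0, "z": 0, "spin": 0}, {"x": 0, "y": 0, "z": 0, "spin": 0}, {"x": -1, "y": 0, "z": 10, "spin": 0}, {"x": 0, "y": 0, "z": 0, "spin": 0}]' --grip 34

```text
time_s: 5.2
position: [0.5189, 0.1013, 0.0928]
tcp_rot: [[0.998, 0.049, 0.029], [-0.028, -0.008, 1.0], [0.049, -0.999, -0.007]]
force: [0.3, 0.8, 0.2]
opening: 0.386
```

```bash
python3 st.py; python3 snap.py b 280,170,80,80 240,180,130,80
```

```text
5.2 [518.9 101.3  92.8] yaw -1.62 down [ 0.0488 -0.0082 -0.9988] F [0.3 0.8 0.2] q [ -0.83  34.29 104.6   -0.69  38.31   1.33] qd [-0.1  1.2  0.5 -0.2 -0.3  0. ] 0.386
side scale 7.375
top scale 6.0
5.3 [0.51843114 0.10128547 0.0920444 ] -1.6179675871640538 [ 0.048 -0.999 -0.007] [ 1.31 -0.2   0.06] [ -0.8  34.4 104.6  -0.7  38.3   1.3] 0.3904725530868554
```

View pics/b_side_z.png

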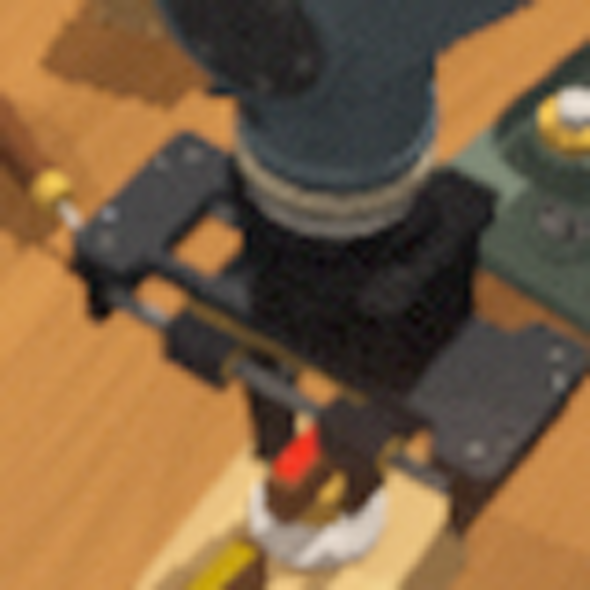

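Request:
apply_moves --steps '[{"x": 0, "y": 0, "z": 0, "spin": 0}, {"x": 0, "y": 0, "z": 0, "spin": 0}, {"x": 0, "y": 0, "z": 0, "spin": 0}, {"x": 0, "y": 0, "z": 0, "spin": 0}, {"x": 0, "y": 0, "z": 0, "spin": 0}, {"x": 0, "y": 0, "z": 0, "spin": 0}]' --grip 0

```text
time_s: 5.9
position: [0.5188, 0.1012, 0.0926]
tcp_rot: [[0.998, 0.049, 0.029], [-0.028, -0.008, 1.0], [0.049, -0.999, -0.007]]
force: [-0.5, -0.1, 1.4]
opening: 0.18
```

```bash
python3 st.py
```

```text
5.9 [518.8 101.2  92.6] yaw -1.62 down [ 0.0485 -0.0082 -0.9988] F [-0.5 -0.1  1.4] q [ -0.83  34.3  104.61  -0.7   38.3    1.33] qd [-0.  -0.1  0.  -0.1  0.  -0.1] 0.18
```

Request:
apply_moves --steps '[{"x": 0, "y": 0, "z": 15, "spin": 0}, {"x": 0, "y": 0, "z": 22, "spin": 0}, {"x": 0, "y": 0, "z": 25, "spin": 0}, {"x": 0, "y": 0, "z": 25, "spin": 0}, {"x": 0, "y": 0, "z": 25, "spin": 0}, {"x": 0, "y": 0, "z": 10, "spin": 0}, {"x": 0, "y": 0, "z": 0, "spin": 0}]'

```text
time_s: 6.6
position: [0.513, 0.1013, 0.2129]
tcp_rot: [[0.999, 0.034, 0.029], [-0.029, -0.008, 1.0], [0.034, -0.999, -0.007]]
force: [-0.4, -0.1, -2.5]
opening: 0.181
```

```bash
python3 st.py
```

```text
6.6 [513.  101.3 212.9] yaw -1.64 down [ 0.0339 -0.0079 -0.9994] F [-0.4 -0.1 -2.5] q [-0.84 23.07 99.07 -0.51 55.91  1.08] qd [-0.   0.5  0.9  0.1 -0.6  0. ] 0.181
```

Request:
apply_moves --steps '[{"x": 0, "y": -15, "z": 0, "spin": -0.14}, {"x": 0, "y": -26, "z": 0, "spin": -0.14}, {"x": 0, "y": -26, "z": 0, "spin": -0.14}, {"x": 0, "y": -26, "z": 0, "spin": -0.14}, {"x": 0, "y": -26, "z": 0, "spin": -0.14}, {"x": 0, "y": -26, "z": 0, "spin": -0.14}, {"x": 0, "y": -26, "z": 0, "spin": -0.14}, {"x": 0, "y": -26, "z": 0, "spin": -0.14}, {"x": 0, "y": -26, "z": 0, "spin": -0.14}, {"x": 0, "y": -26, "z": 0, "spin": -0.14}, {"x": 0, "y": -22, "z": 0, "spin": -0.14}, {"x": 0, "y": -8, "z": 0, "spin": -0.08}]'

```text
time_s: 7.8
position: [0.5001, -0.1834, 0.1916]
tcp_rot: [[-0.141, -0.028, 0.99], [-0.99, -0.003, -0.141], [0.007, -1.0, -0.027]]
force: [0.9, 0.8, -2.0]
opening: 0.18
```

```bash
python3 st.py
```

```text
7.8 [ 500.1 -183.4  191.6] yaw -98.12 down [-0.0281 -0.0028 -0.9996] F [ 0.9  0.8 -2. ] q [-31.61  26.7   96.63  -1.16  57.97  67.14] qd [-8.   3.4 -2.2  2.   2.7 38. ] 0.18
```

Request:
apply_moves --steps '[{"x": 11, "y": -8, "z": 3, "spin": -0.01}, {"x": 7, "y": -3, "z": 0, "spin": 0}, {"x": 0, "y": 0, "z": 0, "spin": 0}]'

```text
time_s: 8.1
position: [0.5157, -0.1954, 0.189]
tcp_rot: [[-0.156, -0.037, 0.987], [-0.988, 0.003, -0.156], [0.003, -0.999, -0.037]]
force: [-0.5, 0.3, -2.7]
opening: 0.183
```

```bash
python3 st.py; python3 snap.py c 325,120,90,90 340,180,90,70;python3 st.py
```

```text
8.1 [ 515.7 -195.4  189. ] yaw -98.98 down [-0.0368  0.0029 -0.9993] F [-0.5  0.3 -2.7] q [-31.83  28.44  93.71  -1.13  59.74  67.74] qd [-0.2  0.8  1.2 -0.1 -0.1 -0. ] 0.183
side scale 6.555555555555555
top scale 8.428571428571429
8.2 [ 0.51477651 -0.19448163  0.18918491] -98.95018801175661 [ 0.002 -0.999 -0.038] [ 1.11  0.6  -2.37] [-31.8  28.4  93.8  -1.1  59.8  67.7] 0.17940366677422098
8.2 [ 514.8 -194.5  189.2] yaw -98.95 down [-0.0379  0.0035 -0.9993] F [ 1.1  0.6 -2.4] q [-31.8   28.37  93.81  -1.13  59.78  67.74] qd [ 0.3 -0.9  0.3 -0.   0.3 -0. ] 0.179
```

View pics/c_side_z.png

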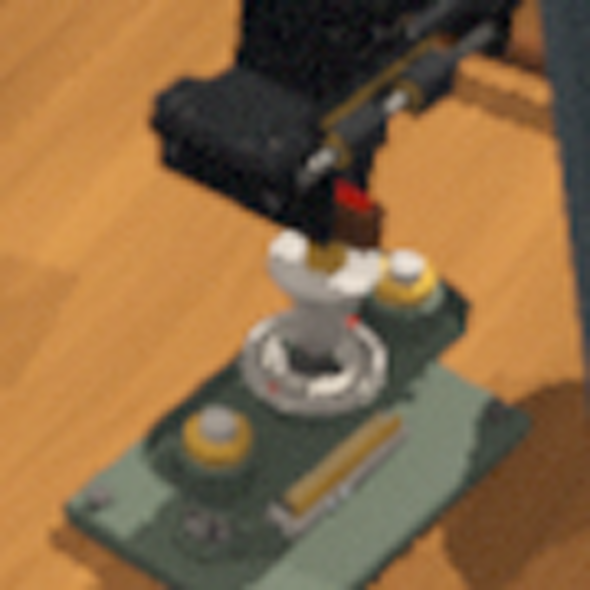

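View pics/c_top_z.png

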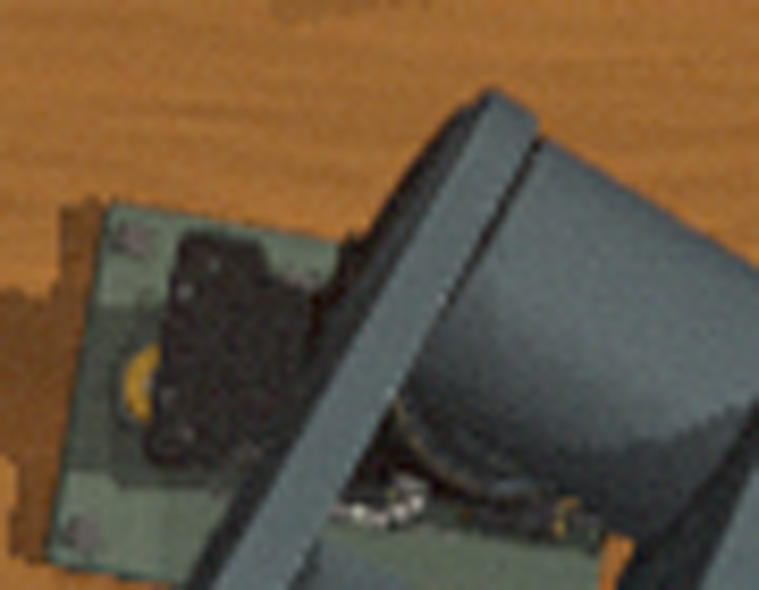

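```bash
cat > ov.py <<'E'
from h import *
from rig import read_state
import sys
tag=sys.argv[1]; dz=float(sys.argv[2]) if len(sys.argv)>2 else 0; off=float(sys.argv[3]) if len(sys.argv)>3 else 0.0366
x0,y0,w,h=[int(v) for v in (sys.argv[4] if len(sys.argv)>4 else "345,140,55,55").split(",")]
s=read_state();p=s["position"];R=s["tcp_rot"]
n="side"; im=cv2.imread(f"pics/{tag}_{n}.png");k=11
c=cv2.resize(im[y0:y0+h,x0:x0+w],None,fx=k,fy=k,interpolation=cv2.INTER_CUBIC)
th=np.linspace(0,2*np.pi,60)
def circ(cen,ax,ay,r,col):
    uv=np.array([(proj(n,cen+r*(np.cos(t)*ax+np.sin(t)*ay))-[x0,y0]+.5)*k for t in th]).astype(np.int32); cv2.polylines(c,[uv],True,col,1)
ax,ay,az=R[:,2],R[:,0],-R[:,1]
o=p-off*az+dz*ax
circ(o,ax,ay,.028,(0,255,255)); circ(o+.005*az,ax,ay,.028,(0,255,255)); circ(o-.05*az,ax,ay,.0115,(255,0,255))
q=[o+.051*az+a*.029*ax+b*.008*ay for a,b in((1,1),(1,-1),(-1,-1),(-1,1))]
cv2.polylines(c,[np.array([(proj(n,X)-[x0,y0]+.5)*k for X in q]).astype(np.int32)],True,(0,255,0),1)
# socket
S=np.array([.5158,-.1952,.092]); ex=np.array([1,0,0.]);ey=np.array([0,1.,0])
circ(S,ex,ey,.01525,(255,255,0)); circ(S+[0,0,.004],ex,ey,.028,(255,255,0))
cv2.imwrite(f"pics/{tag}_ov.png",c); print("origin",o,"shank pt 8mm below",o-.008*az)
E
python3 ov.py c
```

```text
origin [ 0.51338877 -0.19435478  0.15261145] shank pt 8mm below [ 0.51308543 -0.19432706  0.14461725]
```

View pics/c_ov.png

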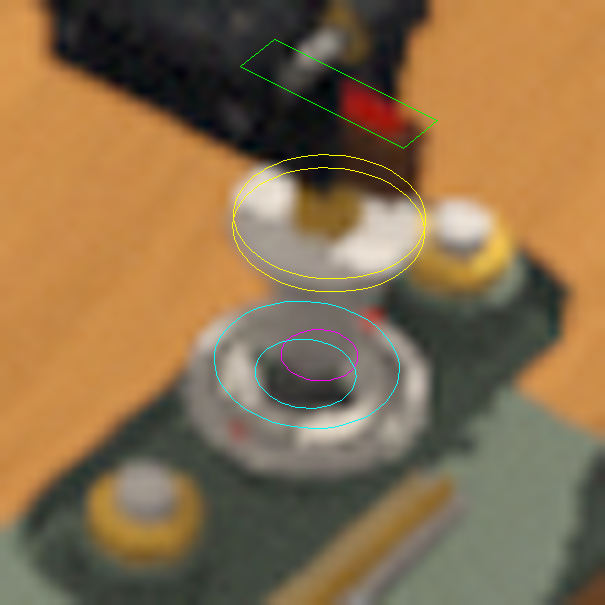

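The side overlay shows the flange at its predicted place, within about 1 px at (233..425, 225). The socket centre is at (306,374) in the zoomed picture, so the stamp needs about 2 mm more in +x. I'll start the descent with a check partway.

Request:
apply_moves --steps '[{"x": 2, "y": -1, "z": 0, "spin": 0}, {"x": 0, "y": 0, "z": -8, "spin": 0}, {"x": 0, "y": 0, "z": -6, "spin": 0}]'

```text
time_s: 8.5
position: [0.5162, -0.1937, 0.1745]
tcp_rot: [[-0.153, -0.038, 0.987], [-0.988, 0.004, -0.153], [0.002, -0.999, -0.039]]
force: [-0.2, 0.4, -1.9]
opening: 0.182
```

```bash
python3 st.py
```

```text
8.5 [ 516.2 -193.7  174.5] yaw -98.82 down [-0.0384  0.0038 -0.9993] F [-0.2  0.4 -1.9] q [-31.65  29.61  94.4   -1.14  57.98  67.79] qd [ 0.3  4.5  2.9 -0.  -8.6  0.1] 0.182
```

Request:
apply_moves --steps '[{"x": 1, "y": -2, "z": 0, "spin": 0}, {"x": 0.3, "y": -0.5, "z": 0, "spin": 0}]'

```text
time_s: 8.7
position: [0.5166, -0.1954, 0.1731]
tcp_rot: [[-0.152, -0.041, 0.987], [-0.988, 0.005, -0.152], [0.001, -0.999, -0.041]]
force: [-0.3, -0.1, -2.3]
opening: 0.183
```

```bash
python3 st.py; python3 snap.py d 325,120,90,90 340,180,90,70;python3 ov.py d
```

```text
8.7 [ 516.6 -195.4  173.1] yaw -98.77 down [-0.0409  0.0053 -0.9991] F [-0.3 -0.1 -2.3] q [-31.77  29.85  94.21  -1.15  58.1   67.62] qd [-0.   0.7  0.2  0.2  0.4 -0.2] 0.183
side scale 6.555555555555555
top scale 8.428571428571429
8.8 [ 0.51657141 -0.19535628  0.17328379] -98.7842681386022 [ 0.001 -0.999 -0.041] [ 0.27  0.54 -1.93] [-31.8  29.8  94.2  -1.1  58.1  67.6] 0.18518866669021317
origin [ 0.5150748  -0.19515788  0.13671494] shank pt 8mm below [ 0.51474768 -0.19511451  0.12872175]
```

View pics/d_ov.png

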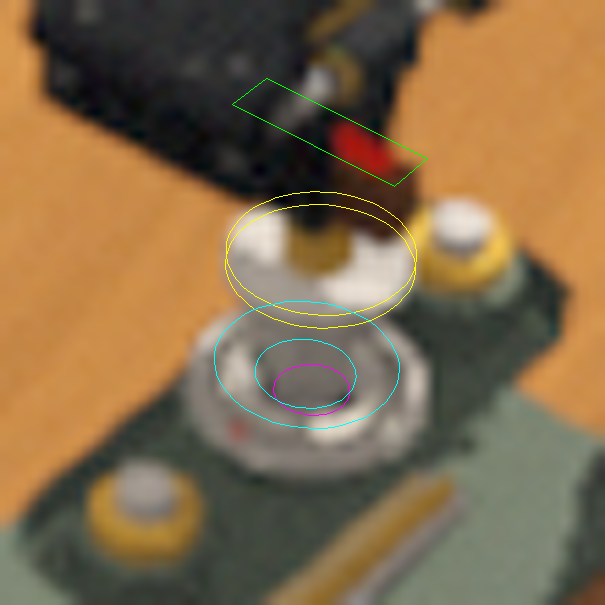

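Stamp and socket are aligned within 1 mm: flange at (226..415, 260) and face over the bore at (311,390), in the zoomed picture. I'll go down.

Request:
apply_moves --steps '[{"x": 0, "y": 0, "z": -9, "spin": 0}, {"x": 0, "y": -0.5, "z": -7, "spin": 0}]'

```text
time_s: 9.0
position: [0.5175, -0.1964, 0.1576]
tcp_rot: [[-0.153, -0.038, 0.988], [-0.988, 0.004, -0.153], [0.002, -0.999, -0.038]]
force: [-0.6, 0.2, -2.4]
opening: 0.178
```

```bash
python3 st.py
```

```text
9.0 [ 517.5 -196.4  157.6] yaw -98.78 down [-0.038   0.0036 -0.9993] F [-0.6  0.2 -2.4] q [-31.82  31.11  94.93  -1.17  55.92  67.64] qd [-0.5  5.5  2.6 -0.3 -9.6 -0.3] 0.178
```

Request:
apply_moves --steps '[{"x": -0.5, "y": 0.5, "z": -8, "spin": 0}, {"x": 0, "y": 0, "z": -6, "spin": 0}]'

```text
time_s: 9.2
position: [0.5167, -0.1959, 0.142]
tcp_rot: [[-0.153, -0.038, 0.987], [-0.988, 0.004, -0.153], [0.002, -0.999, -0.039]]
force: [0.1, -0.3, -2.4]
opening: 0.183
```

```bash
python3 st.py; python3 snap.py e 325,120,90,90 340,180,90,70;python3 ov.py e
```

```text
9.2 [ 516.7 -195.9  142. ] yaw -98.79 down [-0.0385  0.0039 -0.9993] F [ 0.1 -0.3 -2.4] q [-31.82  32.38  95.73  -1.2   53.89  67.7 ] qd [-0.1  5.4  2.4 -0.2 -8.6  0.2] 0.183
side scale 6.555555555555555
top scale 8.428571428571429
9.3 [ 0.51634649 -0.19570686  0.14173747] -98.79429333529261 [ 0.001 -0.999 -0.04 ] [-0.43  0.09 -1.99] [-31.8  32.4  95.7  -1.2  53.9  67.7] 0.17929181628943608
origin [ 0.51489109 -0.19553577  0.10516682] shank pt 8mm below [ 0.51457296 -0.19549837  0.09717324]
```

View pics/e_ov.png

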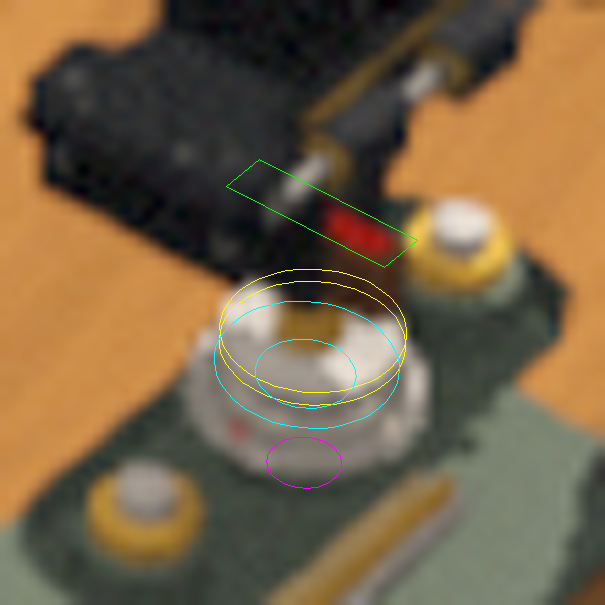

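Request:
apply_moves --steps '[{"x": 0.8, "y": 0, "z": -5, "spin": 0}, {"x": 0, "y": 0, "z": -3, "spin": 0}]'

```text
time_s: 9.5
position: [0.5176, -0.196, 0.1335]
tcp_rot: [[-0.153, -0.039, 0.987], [-0.988, 0.004, -0.153], [0.002, -0.999, -0.039]]
force: [-0.1, -0.5, -2.5]
opening: 0.182
```

```bash
python3 st.py
```

```text
9.5 [ 517.6 -196.   133.5] yaw -98.79 down [-0.0388  0.0041 -0.9992] F [-0.1 -0.5 -2.5] q [-31.77  33.18  95.93  -1.22  52.91  67.77] qd [-0.1  2.3  0.9 -0.1 -4.2  0.1] 0.182
```

The lugs went down through the notches with no contact force. Next I push against the washer.

Request:
apply_moves --steps '[{"x": 0, "y": 0, "z": -3, "spin": 0}, {"x": 0, "y": 0, "z": -2, "spin": 0}]'

```text
time_s: 9.7
position: [0.5177, -0.196, 0.1289]
tcp_rot: [[-0.153, -0.039, 0.988], [-0.988, 0.004, -0.153], [0.002, -0.999, -0.039]]
force: [-1.6, 0.6, 4.9]
opening: 0.179
```

```bash
python3 st.py
```

```text
9.7 [ 517.7 -196.   128.9] yaw -98.78 down [-0.0388  0.0039 -0.9992] F [-1.6  0.6  4.9] q [-31.77  33.58  96.11  -1.24  52.33  67.79] qd [ 0.1  1.2  0.6 -0.2 -1.8  0. ] 0.179
```

Request:
apply_moves --steps '[{"x": 0, "y": 0, "z": -0.8, "spin": -0.1}, {"x": -0.2, "y": -0.1, "z": -0.8, "spin": -0.12}, {"x": -0.2, "y": -0.1, "z": -0.8, "spin": -0.12}]'

```text
time_s: 10.0
position: [0.5173, -0.1955, 0.129]
tcp_rot: [[-0.482, -0.035, 0.875], [-0.876, 0.017, -0.482], [0.002, -0.999, -0.038]]
force: [-2.4, -0.2, 4.8]
opening: 0.184
```

```bash
python3 st.py
```

```text
10.0 [ 517.3 -195.5  129. ] yaw -118.83 down [-0.0346  0.0168 -0.9993] F [-2.4 -0.2  4.8] q [-32.15  33.55  96.16  -0.3   52.49  86.87] qd [-1.6 -0.3  0.5  3.1 -0.  66.9] 0.184
```

Request:
apply_moves --steps '[{"x": -0.2, "y": -0.2, "z": -0.8, "spin": -0.13}, {"x": -0.2, "y": -0.2, "z": -0.8, "spin": -0.13}, {"x": -0.2, "y": -0.2, "z": -0.8, "spin": -0.13}]'

```text
time_s: 10.3
position: [0.5174, -0.1961, 0.1293]
tcp_rot: [[-0.788, -0.023, 0.615], [-0.616, 0.027, -0.787], [0.002, -0.999, -0.036]]
force: [-0.8, 1.0, 3.7]
opening: 0.179
```

```bash
python3 st.py; python3 -c "
from rig import read_state;print(read_state()['moment'])"; python3 snap.py f 325,120,90,90 340,180,90,70
```

```text
10.3 [ 517.4 -196.1  129.3] yaw -141.99 down [-0.0231  0.027  -0.9994] F [-0.8  1.   3.7] q [-32.65  33.41  96.41   0.75  52.14 108.87] qd [-1.7 -0.6  1.2  3.5 -1.7 72.8] 0.179
[0.19060417 0.25708315 0.09196566]
side scale 6.555555555555555
top scale 8.428571428571429
10.4 [ 0.51732272 -0.19622995  0.12928253] -141.70779800544403 [ 0.002 -0.999 -0.035] [-1.13  0.17  4.51] [-32.7  33.4  96.4   0.7  52.1 108.6] 0.17631729412150854
```

View pics/f_side_z.png

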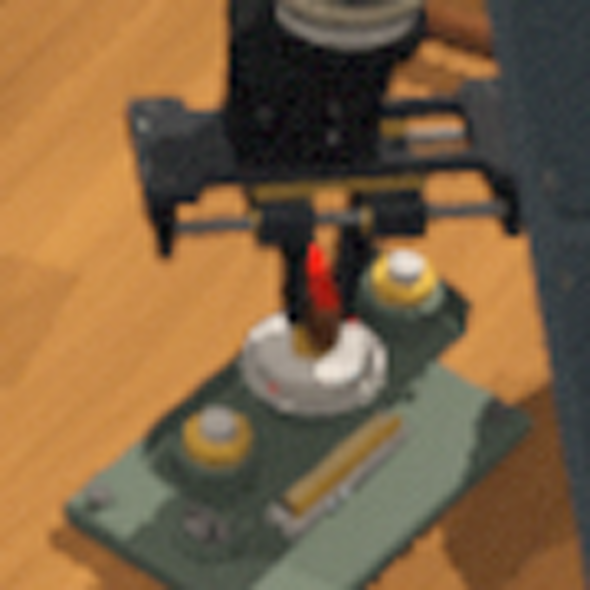

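The stamp is turning with the gripper: 43° so far, with low torque. I'll continue to the stop.

Request:
apply_moves --steps '[{"x": -0.2, "y": -0.1, "z": -0.9, "spin": -0.13}, {"x": -0.2, "y": -0.1, "z": -0.9, "spin": -0.13}, {"x": -0.2, "y": 0, "z": -0.9, "spin": -0.13}, {"x": -0.2, "y": 0, "z": -0.9, "spin": -0.13}]'

```text
time_s: 10.8
position: [0.5175, -0.1966, 0.1286]
tcp_rot: [[-0.989, -0.005, 0.145], [-0.145, 0.032, -0.989], [-0.0, -0.999, -0.032]]
force: [-1.9, 2.0, 7.4]
opening: 0.185
```

```bash
python3 st.py; python3 -c "
from rig import read_state;print(read_state()['moment'])"
```

```text
10.8 [ 517.5 -196.6  128.6] yaw -171.67 down [-0.0045  0.0319 -0.9995] F [-1.9  2.   7.4] q [-33.13  33.21  97.06   1.79  50.96 137.4 ] qd [-1.  -0.7  1.9  2.3 -3.3 72.1] 0.185
[0.30676643 0.36028097 0.19185495]
```

Request:
apply_moves --steps '[{"x": 0, "y": 0, "z": -0.5, "spin": -0.12}, {"x": 0, "y": 0, "z": -0.5, "spin": -0.1}, {"x": 0, "y": 0, "z": -0.5, "spin": -0.06}, {"x": 0, "y": 0, "z": -0.5, "spin": -0.03}]'

```text
time_s: 11.2
position: [0.5167, -0.1962, 0.1289]
tcp_rot: [[-0.987, 0.004, -0.161], [0.161, 0.03, -0.986], [0.001, -1.0, -0.031]]
force: [-2.6, 1.3, 5.6]
opening: 0.18
```

```bash
python3 st.py; python3 -c "
from rig import read_state;print(read_state()['moment'])"
```

```text
11.2 [ 516.7 -196.2  128.9] yaw 170.72 down [ 0.0036  0.0305 -0.9995] F [-2.6  1.3  5.6] q [-33.25  32.99  97.53   2.05  50.28 154.72] qd [ 0.  -0.2  0.6 -0.1 -0.5 15.6] 0.18
[0.2479696  0.52876455 0.26167088]
```

Request:
apply_moves --steps '[{"x": 0, "y": 0, "z": -0.5, "spin": -0.04}, {"x": 0, "y": 0, "z": -0.5, "spin": -0.02}]'

```text
time_s: 11.4
position: [0.5158, -0.1958, 0.1289]
tcp_rot: [[-0.977, 0.003, -0.215], [0.215, 0.03, -0.976], [0.003, -1.0, -0.03]]
force: [-2.2, 1.3, 5.1]
opening: 0.184
```

```bash
python3 st.py; python3 -c "
from rig import read_state;print(read_state()['moment'])";  python3 snap.py g 325,120,90,90 340,180,90,70
```

```text
11.4 [ 515.8 -195.8  128.9] yaw 167.61 down [ 0.0033  0.0302 -0.9995] F [-2.2  1.3  5.1] q [-33.25  32.93  97.67   2.02  50.21 157.84] qd [ 0.1 -0.   0.5 -0.2 -0.3  9.2] 0.184
[0.28082589 0.35949068 0.27583035]
side scale 6.555555555555555
top scale 8.428571428571429
11.5 [ 0.51577531 -0.19583338  0.12886039] 167.65382735791266 [ 0.003 -1.    -0.03 ] [-1.4   0.51  6.49] [-33.3  32.9  97.7   2.   50.2 157.8] 0.18441147853966852
```

View pics/g_side_z.png

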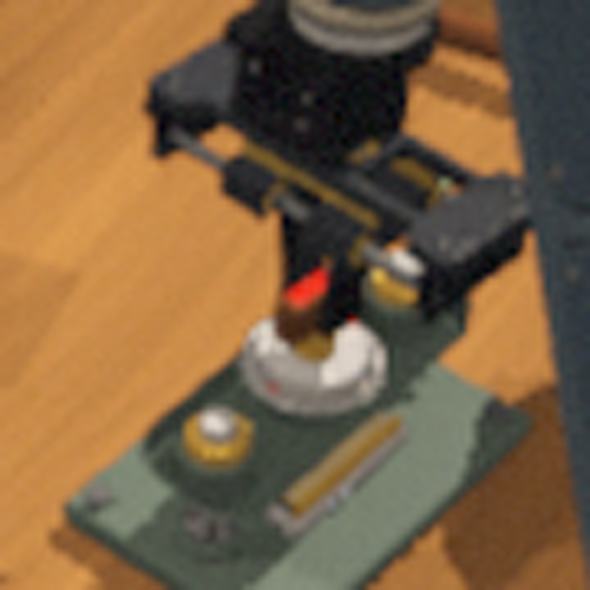

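The bar lines up with the red dots and the stamp is at its stop. I'll press down.

Request:
apply_moves --steps '[{"x": 0, "y": 0, "z": -3, "spin": 0}, {"x": 0, "y": 0, "z": -3, "spin": 0}, {"x": 0, "y": 0, "z": -3, "spin": 0}, {"x": 0, "y": 0, "z": -3, "spin": 0}]'

```text
time_s: 11.9
position: [0.5157, -0.1957, 0.1205]
tcp_rot: [[-0.98, 0.004, -0.201], [0.201, 0.029, -0.979], [0.002, -1.0, -0.029]]
force: [-2.3, 1.3, 8.6]
opening: 0.181
```

```bash
python3 st.py
```

```text
11.9 [ 515.7 -195.7  120.5] yaw 168.41 down [ 0.0036  0.0286 -0.9996] F [-2.3  1.3  8.6] q [-33.21  33.66  98.05   1.97  49.03 157.08] qd [ 0.1  1.8  0.9 -0.1 -2.8 -1.5] 0.181
```

Request:
apply_moves --steps '[{"x": 0, "y": 0, "z": -3, "spin": 0}, {"x": 0, "y": 0, "z": -3, "spin": 0}, {"x": 0, "y": 0, "z": -3, "spin": 0}]'

```text
time_s: 12.2
position: [0.5157, -0.1957, 0.1155]
tcp_rot: [[-0.981, 0.004, -0.193], [0.193, 0.028, -0.981], [0.001, -1.0, -0.028]]
force: [-4.8, 0.9, 16.4]
opening: 0.182
```

```bash
python3 st.py
```

```text
12.2 [ 515.7 -195.7  115.5] yaw 168.88 down [ 0.0041  0.0276 -0.9996] F [-4.8  0.9 16.4] q [-33.19  34.1   98.27   1.94  48.31 156.64] qd [ 0.1  1.   0.5 -0.  -2.1 -1.4] 0.182
```

Request:
apply_moves --steps '[{"x": 0, "y": 0, "z": -3, "spin": 0}, {"x": 0, "y": 0, "z": -3, "spin": 0}, {"x": 0, "y": 0, "z": -3, "spin": 0}]'

```text
time_s: 12.5
position: [0.5158, -0.1954, 0.1151]
tcp_rot: [[-0.983, 0.006, -0.186], [0.186, 0.026, -0.982], [-0.001, -1.0, -0.027]]
force: [-5.3, 2.4, 21.9]
opening: 0.181
```

```bash
python3 st.py
```

```text
12.5 [ 515.8 -195.4  115.1] yaw 169.3 down [ 0.0058  0.0263 -0.9996] F [-5.3  2.4 21.9] q [-33.16  34.1   98.38   1.94  48.09 156.24] qd [ 0.1 -0.1  0.4 -0.1 -0.7 -1.3] 0.181
```

It stalls at z 0.115 with about 24 N of push, so the crosshead is on its stops. I'll hold there.

Request:
apply_moves --steps '[{"x": 0, "y": 0, "z": -3, "spin": 0}, {"x": 0, "y": 0, "z": -3, "spin": 0}, {"x": 0, "y": 0, "z": -3, "spin": 0}, {"x": 0, "y": 0, "z": -3, "spin": 0}, {"x": 0, "y": 0, "z": -3, "spin": 0}, {"x": 0, "y": 0, "z": -3, "spin": 0}, {"x": 0, "y": 0, "z": -3, "spin": 0}, {"x": 0, "y": 0, "z": -3, "spin": 0}, {"x": 0, "y": 0, "z": -3, "spin": 0}, {"x": 0, "y": 0, "z": -3, "spin": 0}]'

```text
time_s: 13.5
position: [0.5157, -0.1951, 0.1149]
tcp_rot: [[-0.987, 0.013, -0.16], [0.161, 0.02, -0.987], [-0.009, -1.0, -0.022]]
force: [-4.8, 2.9, 21.4]
opening: 0.179
```

```bash
python3 st.py; python3 snap.py i 325,120,90,90 340,180,90,70
```

```text
13.5 [ 515.7 -195.1  114.9] yaw 170.75 down [ 0.0126  0.0198 -0.9997] F [-4.8  2.9 21.4] q [-33.08  33.95  98.78   1.83  47.29 154.92] qd [ 0.1 -0.1  0.4 -0.  -0.8 -1.4] 0.179
side scale 6.555555555555555
top scale 8.428571428571429
13.6 [ 0.5156661  -0.19513519  0.11493986] 170.74801989989282 [-0.009 -1.    -0.022] [-4.21  2.58 21.88] [-33.1  34.   98.8   1.8  47.3 154.9] 0.18445736277666924
```

View pics/i_side_z.png

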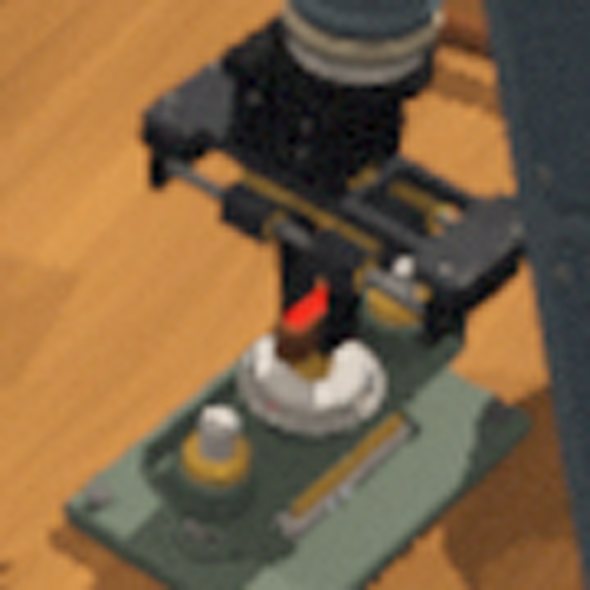

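The crosshead is visibly down, with the pillar tops standing well above the bushings, and it was held for more than a second. I'll let it rise.

Request:
apply_moves --steps '[{"x": 0, "y": 0, "z": 1, "spin": 0}, {"x": 0, "y": 0, "z": 2, "spin": 0}, {"x": 0, "y": 0, "z": 2, "spin": 0}, {"x": 0, "y": 0, "z": 2, "spin": 0}, {"x": 0, "y": 0, "z": 2, "spin": 0}]'

```text
time_s: 14.1
position: [0.5154, -0.1949, 0.1301]
tcp_rot: [[-0.989, 0.014, -0.147], [0.148, 0.018, -0.989], [-0.011, -1.0, -0.02]]
force: [1.8, 2.0, -16.4]
opening: 0.182
```

```bash
python3 st.py
```

```text
14.1 [ 515.4 -194.9  130.1] yaw 171.52 down [ 0.0136  0.0182 -0.9997] F [  1.8   2.  -16.4] q [-33.06  32.52  98.32   1.72  49.09 154.29] qd [ 0.3 -1.   0.4 -0.   1.1 -1.1] 0.182
```

It rose fully and is now being pulled up slightly, and the lugs hold, which confirms the lock. I'll relieve the pull and then release.

Request:
apply_moves --steps '[{"x": 0, "y": 0, "z": -1, "spin": 0}, {"x": 0, "y": 0, "z": -0.5, "spin": 0}]'

```text
time_s: 14.3
position: [0.5154, -0.195, 0.1289]
tcp_rot: [[-0.989, 0.014, -0.144], [0.145, 0.018, -0.989], [-0.011, -1.0, -0.02]]
force: [-1.5, 1.1, 3.4]
opening: 0.179
```

```bash
python3 st.py; python3 -c "
from rig import read_state;print(read_state()['moment'])"
```

```text
14.3 [ 515.4 -195.   128.9] yaw 171.69 down [ 0.0139  0.0178 -0.9997] F [-1.5  1.1  3.4] q [-33.06  32.63  98.37   1.71  48.9  154.12] qd [ 0.1  0.3  0.2 -0.  -0.6 -0.7] 0.179
[ 0.20755391  0.34090556 -0.03238297]
```

Request:
apply_moves --steps '[{"x": 0, "y": 0, "z": 0, "spin": 0}, {"x": 0, "y": 0, "z": 0, "spin": 0}, {"x": 0, "y": 0, "z": 0, "spin": 0}, {"x": 0, "y": 0, "z": 0, "spin": 0}]' --grip 44

```text
time_s: 14.7
position: [0.5167, -0.1958, 0.1279]
tcp_rot: [[-0.99, 0.016, -0.143], [0.143, 0.017, -0.99], [-0.014, -1.0, -0.019]]
force: [-0.3, -1.0, 0.5]
opening: 0.448
```

```bash
python3 st.py; python3 snap.py j 325,120,90,90 340,180,90,70
```

```text
14.7 [ 516.7 -195.8  127.9] yaw 171.76 down [ 0.0162  0.0167 -0.9997] F [-0.3 -1.   0.5] q [-33.06  32.76  98.31   1.74  48.69 154.02] qd [-0.1  0.3 -0.1  0.  -0.3 -0.1] 0.448
side scale 6.555555555555555
top scale 8.428571428571429
14.8 [ 0.51663035 -0.19574975  0.12799038] 171.75949864467583 [-0.014 -1.    -0.019] [ 0.92 -0.62  0.11] [-33.1  32.8  98.3   1.7  48.7 154. ] 0.48347285981958543
```

View pics/j_side_z.png

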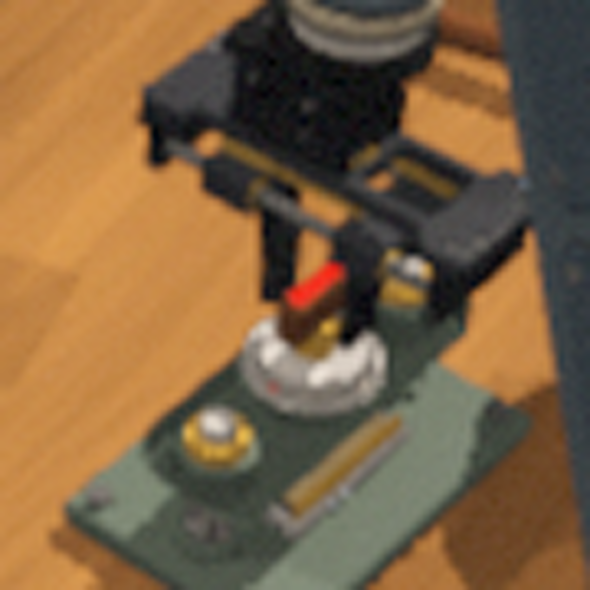

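Request:
apply_moves --steps '[{"x": 0, "y": 0, "z": 12, "spin": 0}, {"x": 0, "y": 0, "z": 25, "spin": 0}, {"x": 0, "y": 0, "z": 30, "spin": 0}, {"x": 0, "y": 0, "z": 35, "spin": 0}, {"x": 0, "y": -10, "z": 30, "spin": 0}, {"x": -20, "y": -40, "z": 20, "spin": 0}, {"x": -30, "y": -40, "z": 0, "spin": 0}, {"x": -30, "y": -40, "z": 0, "spin": 0}, {"x": -30, "y": -40, "z": 0, "spin": 0}, {"x": 0, "y": 0, "z": 0, "spin": 0}]'

```text
time_s: 15.8
position: [0.4039, -0.3692, 0.2957]
tcp_rot: [[-0.99, 0.023, -0.136], [0.136, 0.006, -0.991], [-0.022, -1.0, -0.009]]
force: [0.5, -0.5, 0.6]
opening: 0.506
```

```bash
python3 st.py; python3 snap.py k 325,130,90,90 335,180,100,75
python3 - <<'E'
from h import *
for n,(x0,y0,x1,y1) in(("side",(360,150,385,182)),("top",(370,215,400,245))):
    c=cv2.imread(f"pics/k_{n}.png")[y0:y1,x0:x1,::-1].astype(float)
    w=np.clip(c[...,0]-c[...,1:].max(2)-60,0,60); w[c[...,1]-c[...,2]>45]=0
    ys,xs=np.nonzero(w>0); pts=np.array([atz(n,(x+x0,y+y0),.145)[:2] for x,y in zip(xs,ys)]); ww=w[ys,xs]
    m=np.average(pts,axis=0,weights=ww); v=np.linalg.eigh(np.cov((pts-m).T,aweights=ww)); print(n,len(xs),m,np.degrees(np.arctan2(*v[1][::-1,1])))
E
```

```text
15.8 [ 403.9 -369.2  295.7] yaw 172.16 down [ 0.0226  0.0057 -0.9997] F [ 0.5 -0.5  0.6] q [-54.83  19.71  89.18   1.32  70.65 132.58] qd [ 3.  -1.9  0.9  4.5  1.8  0.7] 0.506
side scale 6.555555555555555
top scale 7.8
15.9 [ 0.40618736 -0.36500642  0.29528564] 172.35813553108585 [-0.022 -1.    -0.013] [-1.01  0.36 -0.33] [-54.5  19.7  89.3   1.5  70.7 132.7] 0.5066777992730088
side 41 [ 0.51384052 -0.19297393] 81.82912790914669
top 63 [ 0.51576671 -0.19561726] 80.9744167209305
```

View pics/k_side_z.png

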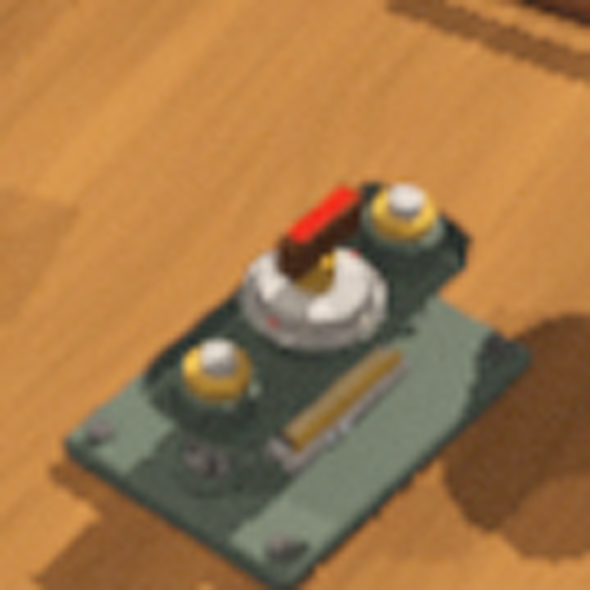

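View pics/k_top_z.png

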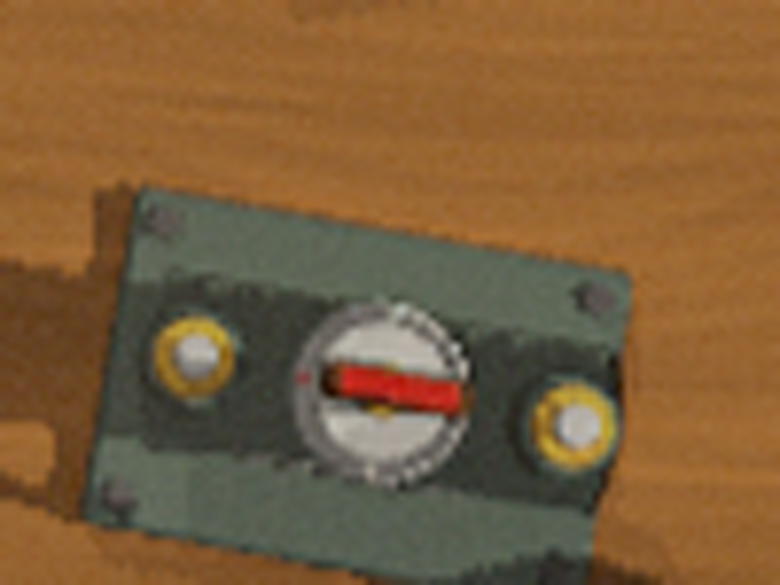

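View pics/k_side.png

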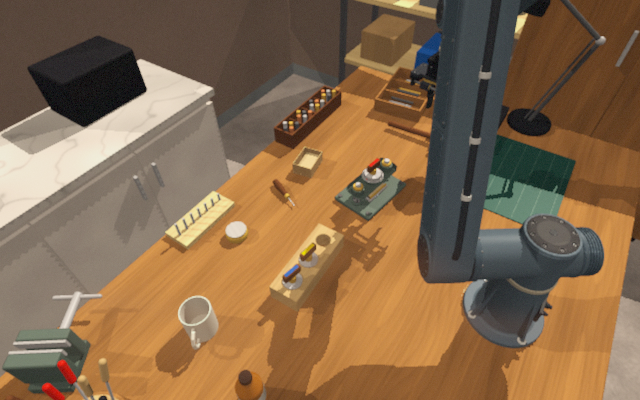

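The pictures show the bar in line with the dots (81–82° against 81.2°), the crosshead up at its starting height, blue and yellow still in the rack, and everything else in place.

```bash
python3 -c "
from rig import job;print(job.hand_in())"; python3 st.py
```

```text
the job is handed in; nothing more can be done
None
the job is handed in; nothing more can be done
```

I fitted the red stamp in the press socket, turned it clockwise to its stop, pressed a print and let go. The job was handed in at about 16 s, well inside the 48 s limit.

- **Grip:** the first grip closed at 20.4 mm because the fingertips caught the neck. I opened, rose about 10 mm and regripped on the bar at 16 mm.
- **Lock:** the lugs went down through the notches with no contact force. I turned the stamp a quarter turn while pushing with about 7–10 N. A later upward pull of about 14 N did not lift it out.
- **Press:** the crosshead stalled about 14 mm down under about 24 N and I held it there for more than a second. The picture showed it down. I could not measure the card contact force directly, only the wrist force.
- **Last checks:** the bar points at 81.0° in the top camera and 81.8° in the side camera, against about 81.2° for the socket. The strip's position agrees with the socket axis within 1 mm in the top camera and about 3 mm in the side camera, which is known to be biased. The crosshead is back up, the gripper is clear, the blue and yellow stamps are still in the rack, and the bench looks undisturbed.
- **Imperfections:** the tool tilt drifted by up to about 0.05 rad during the moves and was about 0.03 rad when locking. The gripper also turned about 3° past the nominal stop angle before easing back.

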